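Switch off the lap and find the key for its arbor nut

TASK

The flat lap's disc is due to be changed: first turn the lap's main switch off, round past its click to the end, then find out which of the three T-handled socket keys in the tray fits the hex nut in the middle of the disc. Put any key that does not fit back standing upright in the tray, and leave everything else where it lies. Finish still gripping the key that fits, upright and fully down over the nut, ready to undo it.

Things in the scene. Friction and masses are not known exactly. Their poses are not given: they have to be found in the camera images.
- lap: Bench flat lap, fixed: grey housing 250 (x) x 340 (y) mm, deck 80 mm above the bench, round black splash pan 210 mm across on it with its rim 125 mm above the bench, centred over own (0, +60) mm; upright drip tank 48 mm across, 223 mm tall at own (105, 150) mm; main switch at own (-70, -115) mm. Origin: centre of its underside.
- nut (a point): Hex nut in the middle of the steel lap disc: 24 mm across flats, 13 tall, top 4 mm chamfered to 20 across; stud end 3.5 mm above it. Point: centre of the nut's underside, on the clamp washer (56 mm across), 104 mm above the bench; z up. One flat faces own +x: a key's flats match when its yaw is the nut's plus any multiple of 60 degrees. See arbor.
- arbor: The arbor with disc (156 mm across, top 4 mm below the nut's underside), washer and nut; same frame as nut. Turns about z against slight friction (0.08 N m). The fitting key has 1 mm of play a side and goes down over the whole nut until its rim rests on the washer (key origin at the nut point); a key too small stops 10 mm or more higher.
- switch (a joint): Rotary main switch of the lap: 0 = on (as it starts), 1.57 = off, a quarter turn anticlockwise seen from above. A spring detent (about 0.15 N m at most) holds it at either end; once past the middle (0.785) it snaps by itself to the off end if let go.
- switch_grip (a point): Middle of the switch's black bar handle, on its upright turning axis, 114 mm above the bench. The bar is 52 mm long (along this frame's x), 13 mm wide and rises from 94 mm to 121 mm above the bench; below it a round skirt 52 mm across, top at 94 mm. Its frame turns with the handle.
- tray: Shallow wooden tray, fixed, 340 (x) x 120 (y) mm, rim 16 mm tall, floor 6 mm above the bench; origin: centre of underside. The keys start on its floor near own x = -100, 0, +100 mm in random order. Their six-sided mouths are 22 mm deep, one 17, one 20 and one 26 mm across flats, flats parallel to the outside ones; which key has which is not told and is hidden while they stand.
- key_a: T-handled steel socket key standing on its mouth. Origin: centre of the mouth's rim; z up its axis. Six-sided foot 34 mm across flats, 38 tall, one flat facing own +x; round shank 12 thick; on top a square crossbar 12 x 12 x 80 mm along own x, its mid-height 88 mm and top 94 mm above the rim. 0.15 to 0.3 kg. All three look alike; only their mouths differ (see tray).
- key_b: T-handled steel socket key, outside the same in every size as key_a, same origin and axes; its mouth is of another size (see tray).
- key_c: T-handled steel socket key, outside the same in every size as key_a, same origin and axes; its mouth is of another size (see tray).
- spare_nut: Small hex nut 19 mm across flats, 10 mm tall, lying in the tray between the keys. Origin: centre of underside. Bystander: leave alone.
- spare_washer: Washer 26 mm across, 4 mm thick, lying in the tray between the keys. Origin: centre of underside. Bystander: leave alone.
- dressing_stick: Brown abrasive stick 70 x 18 x 14 mm lying on the lap's deck beside the switch. Origin: centre of underside. Bystander: leave alone.
- caliper: Caliper about 200 mm long, 14 mm tall, lying left of the lap. Bystander: leave alone.
- solder_block: Black block 75 x 140 x 30 mm. Origin: centre of underside. Bystander: leave alone.
- bench_block: Square steel block 65 x 65 x 20 mm. Origin: centre of underside. Bystander: leave alone.
- hammer: Small hammer lying beyond the tray. Bystander: leave alone.
- oil: Amber bottle 40 mm across, 90 mm tall, standing behind the lap. Origin: centre of underside. Bystander: leave alone.
Mind the look-alikes: they are no part of the job. What is shaped like the key_b but pink or purple is not meant.

How it is judged:
By the outcome, as a careful person would: the job done as asked, in the order asked, and still so for the second after the job is handed in, while the arm keeps its last pose, push and grip.
It also fails if it takes over 72 s, if anything falls off the work surface, if the arm or the gripper's body presses on something with over 40 N, if the wrist force passes 120 N, or if a joint passes its speed limit or range.

ROBOT

A 6-joint arm with a two-finger parallel gripper is mounted at the origin on the work surface. World frame = base frame: x ahead of the robot, y to its left, z up, the work surface at z = 0. Lengths are in m, angles in degrees, forces in N, time in s.
With the tool pointing down it reaches from about 0.4 to 0.825 m from the base axis. Payload 7 kg.
Tool frame: the origin (TCP) lies at the very end of the fingers, on their centre line; the grasp point (between the pads) lies 19 mm behind it; z points along the fingers, y is the line along which they close (so a half turn about z gives the same grasp; the last joint's range is limited). The gripper opens to 88 mm and grips with 3 to 60 N. Pads are 19 mm wide; open, the fingers measure 130 mm over their backs; the gripper's body (78 mm by 193 mm) begins 47 mm behind the grasp point.
Start: joints at [85.663, 20.546, 0.682, 0, -70.136, -16.507], TCP at [0.24, 0.631, 0.227] pointing down, gripper open.
Joint ranges: [-176.03, 176.03], [-82.01, 121.73], [-58.28, 71.71], [-173.87, 95.51], [-174.79, -0.11], [-173.66, 173.66]. Speed limits (degrees/s): [136.94, 136.94, 172.46, 180, 180, 180].

INTERFACE

Orientations are given as [roll, pitch, yaw] about the fixed x, y, z axes, in that order (R = Rz(yaw) Ry(pitch) Rx(roll)).
In Python, from plant import get_obs, snapshot, camera_params, close_job, boxes_of, cut_out, landmark_of gives the robot as it stands.
- The arm moves only by the shell command python3 -m inch 'ROWS' [OPENING]. ROWS is text: rows parted by semicolons, each of 6 numbers parted by spaces: the shift along the tool's x, y, z in units of 30 cm (1.0 is 30 cm), then the turn, a rotation vector about the tool's x, y, z in units of pi rad (1.0 is pi rad). A call has 1 to 10 rows; each row is the pose to reach, as a shift and turn from the pose commanded when the call began, along the tool's axes at that moment, turning the shorter way round; what a row does not reach only later rows make up. A row lasts 1/12 s, in which the tool goes at most 41.7 mm and 7.16 degrees, less where a joint would pass 70% of its speed; a pose out of reach is approached as far as the arm can. A call with a number of a shift or a turn outside -1 to 1 is refused whole. A call with a gripper value outside its range is refused whole. OPENING is the closure, from -1 (fully open) to 1 (shut), set as the call begins (- or left out, the last holds). The fingers move at their own pace and stop on an object; the grip force is fixed at half the most. Time passes only in rows, so rows that repeat a pose let the fingers close. It gives the time, the measured TCP pose, the force, the opening and the grip force at its end, in the units of the state.
- get_obs(): the state, without advancing time (a new reading comes with each control period).
- snapshot(name): name is "side" or "top" or "wrist"; returns the picture (480x640x3 uint8, red, green, blue); there is no depth.
- camera_params(name): a dict with "mtx" (3x3 intrinsics, pixels), "k1" (the pictures are not rectified: a ray, as slopes to the right and down, at radius r is drawn at 1 + k1 r^2 times it, then the intrinsics apply), "rvec" (rotation vector, rad) and "tvec" (3), from world to camera coordinates, as OpenCV has them. Camera axes: x right, y down, z forward; pixel columns grow to the right and rows downward; lengths in m; the calibration is good to about 2 mm. A picture is of the moment at which its call begins: read the wrist's pose just before it. camera_params takes no time and is no camera call; for the wrist camera it gives the pose at the moment of the call.
- close_job(): hands the job in; it is judged then, once.
Trained networks look in the newest picture that a camera, given by its name, has taken for a name from the list of things; names that differ only in an ending like _2 or _b are one class to them, and where a whole thing is asked for, a point or a joint stands for the part that bears it (a point fixed in the world has none). Each returns a list of dicts, best first, with "p" (0 to 1); they miss things now and then, are a little off and sometimes report something else, mostly with a low value. They report only what shows in the picture. A call takes as long as a camera call. They do not tell look-alikes from the thing itself.
- boxes_of(camera, thing): "rect" ([left, top, width, height] in pixels, round what is visible of it).
- cut_out(camera, thing): "pixels" (480x640 bool, what is visible of it) and "rect" ([left, top, width, height] in pixels, round what is visible of it).
- landmark_of(camera, thing): "uv" ([column, row] in pixels: a listed point, or the origin of a listed thing).
The state is a dict: "clock": time; "joint_pos": joint angles; "qvel": joint speeds; "tau": joint torques, N m; "tool_pos": TCP position; "orientation": TCP orientation; "force": force on the tool from outside, world axes, zero at the start; "moment": the same for the moment, N m; "opening": finger opening in m; "gripper_force": force on a finger pad.
Only numpy, scipy, OpenCV 4.12 (cv2) and the standard library are available. Lean on these libraries where they do the work, as an engineer would, in place of code of your own. Each camera call takes 0.05 s, during which the arm holds its last target. There are 200 camera calls.

## Working session

There is one attempt and no reset: what is moved stays moved. The work goes in short steps, Python scripts to look and compute and a shell command to move; the robot and the scene stay as the last step left them, time stands still between calls to the robot, and variables do not carry over. Pictures are saved under pics/ and viewed, at most 10 in all, crops included, and the job is handed in when it is done.

```bash
ls; mkdir -p pics; python3 - <<'E'
from plant import *
import cv2
print(get_obs())
for c in ["top","side"]:
    im=snapshot(c); cv2.imwrite(f"pics/{c}0.png",im[:,:,::-1]); p=camera_params(c); print(c,p)
    for t in ["key_a","nut","switch_grip","lap","tray","spare_nut","spare_washer","dressing_stick"]:
        print(t,[(d["uv"],round(d["p"],2)) for d in landmark_of(c,t)])
    print([(d["rect"],round(d["p"],2)) for d in boxes_of(c,"key_a")])
E
```

```text
pics
{'clock': 0.0, 'joint_pos': array([ 8.56644271e+01,  2.05922498e+01,  6.33312475e-01, -2.13958781e-02,
       -7.01345717e+01, -1.65035495e+01]), 'qvel': array([ 0.09732861,  0.07394014, -0.01563313,  0.00749481,  0.05076631,
        0.05262333]), 'tau': array([-4.90927687e-04, -5.82709408e+01,  2.93050164e+01,  6.99723691e+00,
        6.90123779e-03, -1.47625233e-04]), 'tool_pos': array([0.24000826, 0.63036512, 0.22560597]), 'orientation': array([ 1.79904629e+02, -7.28163334e-03, -2.08464034e+01]), 'force': array([-0.20732795,  0.07474513,  0.3531633 ]), 'moment': array([ 0.01787827,  0.01696103, -0.03376603]), 'gripper_force': 0.0, 'opening': 0.08768221879774656}
top {'mtx': array([[618.71042569,   0.        , 323.77565668],
       [  0.        , 618.71042569, 243.38037415],
       [  0.        ,   0.        ,   1.        ]]), 'k1': 0.012394622641005435, 'rvec': array([ 2.18909723, -2.18768024,  0.07905316]), 'tvec': array([-0.0135381 ,  0.56591221,  1.58820224])}
key_a [([433.8, 237.1], 0.84), ([370.8, 324.3], 0.84), ([366.4, 203.4], 0.81), ([436.4, 201.2], 0.8), ([304.9, 327
[... 1079 characters left out ...]
41.1, 289.9], 0.68), ([357.1, 220.4], 0.46)]
nut [([301.3, 190.4], 0.95), ([395.7, 334.6], 0.29), ([308.7, 230.1], 0.23)]
switch_grip [([312.5, 224.7], 0.84), ([395.8, 332.5], 0.62), ([238.9, 192.8], 0.6), ([357.9, 219.3], 0.39)]
lap [([309.6, 230.7], 0.79)]
tray [([395.2, 332.2], 0.88)]
spare_nut [([411.0, 328.7], 0.45)]
spare_washer [([311.0, 223.6], 0.64), ([373.7, 349.6], 0.42)]
dressing_stick [([359.9, 221.5], 0.56), ([417.2, 256.0], 0.19)]
[([268.8, 271.3, 18.8, 51.7], 0.95), ([429.8, 283.6, 21.6, 49.3], 0.92), ([381.9, 244.8, 32.1, 43.2], 0.9), ([241.5, 239.2, 14.6, 42.4], 0.9), ([339.8, 302.5, 27.1, 45.0], 0.58), ([389.4, 290.0, 15.4, 52.9], 0.57), ([336.5, 253.1, 19.0, 40.5], 0.55)]
```

View pics/top0.png

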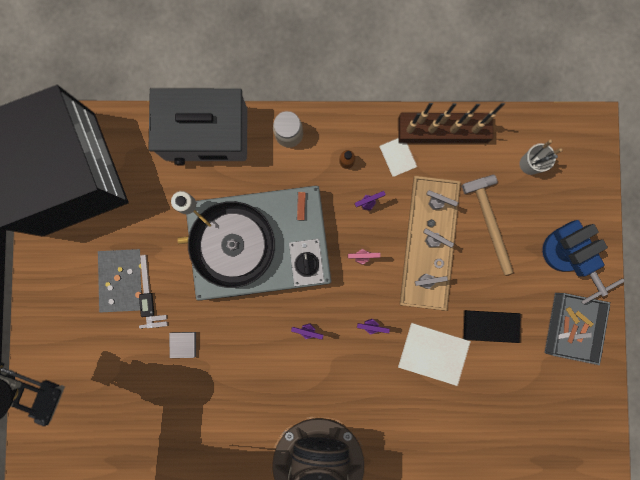

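View pics/side0.png

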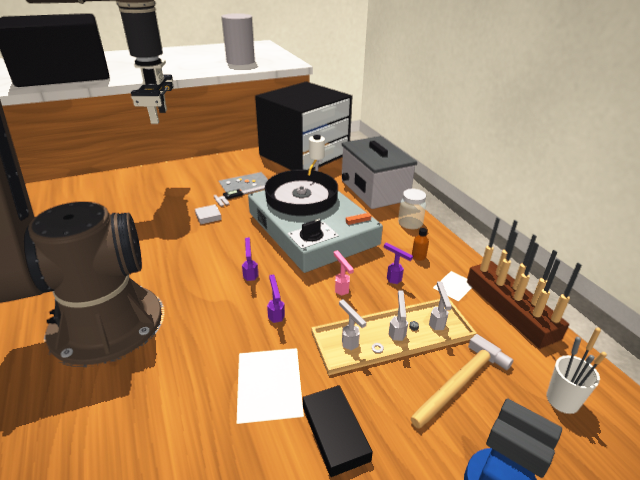

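The tray runs along image columns 402–460 in the top view. Candidates for "key" in the top view:
- Grey keys in the tray, at about (438,200), (437,238) and (432,281). These are the ones I want.
- Purple at (370,201), (372,326) and (308,331), and pink at (365,257). These are look-alikes and excluded.

The nut is at (231,245) and the black switch bar at (306,262).

```bash
cat > h.py <<'E'
import numpy as np, cv2
from plant import *
from scipy.spatial.transform import Rotation as R
def ray(p,uv):
    x,y=(np.array(uv)-p["mtx"][:2,2])/[p["mtx"][0,0],p["mtx"][1,1]]
    rd=np.hypot(x,y); r=rd
    for _ in range(20): r=rd/(1+p["k1"]*r*r)
    s=r/rd if rd>0 else 1
    Rm=cv2.Rodrigues(np.array(p["rvec"]))[0]
    d=Rm.T@np.array([x*s,y*s,1]); return -Rm.T@np.array(p["tvec"]),d/np.linalg.norm(d)
def onz(p,uv,z):
    o,d=ray(p,uv); return o+d*(z-o[2])/d[2]
def proj(p,X):
    Rm=cv2.Rodrigues(np.array(p["rvec"]))[0]; c=Rm@np.array(X)+np.array(p["tvec"])
    s=c[:2]/c[2]; s=s*(1+p["k1"]*(s@s)); return s*[p["mtx"][0,0],p["mtx"][1,1]]+p["mtx"][:2,2]
def tri(rays):
    A=0;b=0
    for o,d in rays:
        M=np.eye(3)-np.outer(d,d); A=A+M; b=b+M@o
    X=np.linalg.solve(A,b); return X,[np.linalg.norm(np.cross(X-o,d)) for o,d in rays]
def goal(pos,rpy,o=None):
    "row for the move from present pose to world pose"
    o=o or get_obs(); R0=R.from_euler("xyz",o["orientation"],degrees=True); R1=R.from_euler("xyz",rpy,degrees=True)
    return np.round(np.r_[R0.inv().apply(np.array(pos)-o["tool_pos"])/.3,(R0.inv()*R1).as_rotvec()/np.pi],4)
E
python3 - <<'E'
from h import *
t,s=camera_params("top"),camera_params("side")
print("nut",onz(t,[231,247.2],.104),onz(s,[301.3,190.4],.104))
print("sw",onz(t,[306.4,261.7],.114),onz(s,[312.5,224.7],.114))
for a in ([436.4,201.2],[433.8,237.1],[424.7,280.6]): print("key top",onz(t,a,.006))
for a in ([434.6,321.5],[396.6,335.6],[347.9,343.8]): print("key side",onz(s,a,.006))
print("tray",onz(t,[431,243.5],0),onz(s,[395.2,332.2],0))
print("lap",onz(t,[261.2,243.9],0),onz(s,[309.6,230.7],0))
# lap deck corners by eye (top)
for a in ([188,202],[317,187],[330,283],[196,300]): print("corner",onz(t,a,.08))
for a in ([414,178],[460,182],[447,309],[402,304]): print("traycorner",onz(t,a,.016))
im=cv2.imread("pics/top0.png")
A=cv2.resize(im[230:290,280:345],None,fx=6,fy=6,interpolation=2); B=cv2.resize(im[180:300,405:465],None,fx=6,fy=6,interpolation=2)[:720]
B=cv2.resize(B,None,fx=.8,fy=.8); A=cv2.copyMakeBorder(A,0,B.shape[0]-A.shape[0],0,0,0); cv2.imwrite("pics/crop1.png",np.hstack([A,B]))
print(A.shape,B.shape)
E
```

```text
nut [0.55053225 0.21519736 0.104     ] [0.56123979 0.22061126 0.104     ]
sw [0.51460113 0.02955332 0.114     ] [0.51339539 0.02644576 0.114     ]
key top [ 0.67838845 -0.30969717  0.006     ]
key top [ 0.58357355 -0.30176422  0.006     ]
key top [ 0.46967694 -0.27667673  0.006     ]
key side [ 0.67593292 -0.29771991  0.006     ]
key side [ 0.57377241 -0.29973514  0.006     ]
key side [ 0.46536107 -0.27808117  0.006     ]
tray [ 0.56715494 -0.29529627  0.        ] [ 0.57986793 -0.28543892  0.        ]
lap [0.56575429 0.15122064 0.        ] [0.56148715 0.15911598 0.        ]
corner [0.66552363 0.32762602 0.08      ]
corner [0.70391006 0.00417347 0.08      ]
corner [ 0.46292645 -0.02848915  0.08      ]
corner [0.42071315 0.30400436 0.08      ]
traycorner [ 0.73824831 -0.24977608  0.016     ]
traycorner [ 0.72774625 -0.37027775  0.016     ]
traycorner [ 0.39635376 -0.33185295  0.016     ]
traycorner [ 0.40912821 -0.21562347  0.016     ]
(576, 390, 3) (576, 288, 3)
```

View pics/crop1.png

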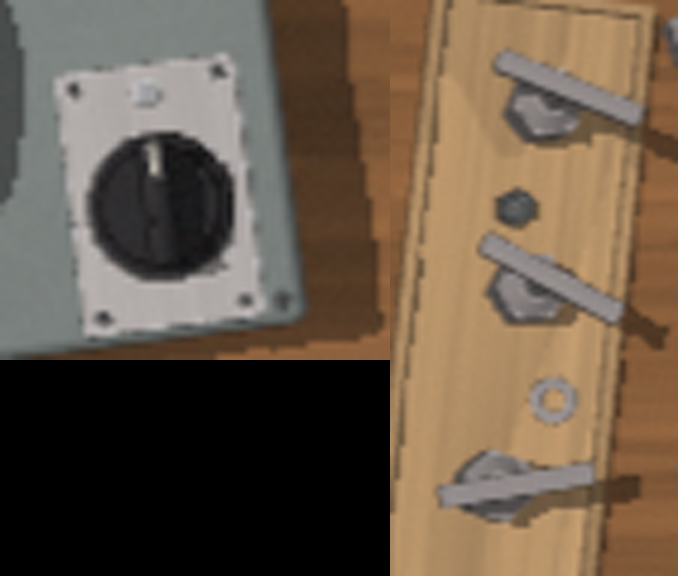

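```bash
python3 - <<'E'
from h import *
p=camera_params("wrist"); o=get_obs(); R0=R.from_euler("xyz",o["orientation"],degrees=True)
Rm=cv2.Rodrigues(np.array(p["rvec"]))[0]; c=-Rm.T@np.array(p["tvec"])
print("cam in tool",R0.inv().apply(c-o["tool_pos"]),"axis",R0.inv().apply(Rm[2]),"camx",R0.inv().apply(Rm[0]),p["mtx"][0,0])
print(goal([.50,.06,.27],[180,0,-173]))
E
```

```text
cam in tool [ 7.65026192e-02 -9.06991913e-05 -1.57638613e-01] axis [-2.85789624e-01  2.55606485e-04  9.58292349e-01] camx [-5.31318498e-04  9.99999768e-01 -4.25185217e-04] 342.36956761450284
[ 1.4863  1.47   -0.1448  0.     -0.      0.8453]
```

```bash
python3 -m inch '0.74 0.735 -0.14 0 0 0.42;0.74 0.735 -0.14 0 0 0.42;0.74 0.735 -0.14 0 0 0.42;0.74 0.735 -0.14 0 0 0.42;0.74 0.735 -0.14 0 0 0.42;0.74 0.735 -0.14 0 0 0.42;0.74 0.735 -0.14 0 0 0.42;0.74 0.735 -0.14 0 0 0.42;0.74 0.735 -0.14 0 0 0.42;0.74 0.735 -0.14 0 0 0.42' 0.1; python3 -c "
from h import *
print(goal([.50,.06,.27],[180,0,-173]),get_obs()['joint_pos'])"
```

```text
clock: 1.83
tool_pos: [0.37, 0.3443, 0.2695]
orientation: [-180.0, 0.1, -93.0]
force: [-0.6, -0.0, -0.0]
opening: 0.0396
gripper_force: 0.0
[ 9.241e-01 -4.817e-01 -2.700e-03  2.000e-04  6.000e-04  4.447e-01] [ 6.52498915e+01  2.75366648e+00 -1.64039909e+01  6.32507904e-03
 -7.07312447e+01 -6.82076569e+01]
```

```bash
python3 -m inch '0.924 -0.482 0 0 0 0.4447;0.924 -0.482 0 0 0 0.4447;0.924 -0.482 0 0 0 0.4447;0.924 -0.482 0 0 0 0.4447;0.924 -0.482 0 0 0 0.4447;0.924 -0.482 0 0 0 0.4447;0.924 -0.482 0 0 0 0.4447;0.924 -0.482 0 0 0 0.4447;0.924 -0.482 0 0 0 0.4447;0.924 -0.482 0 0 0 0.4447'; python3 -m inch '0 0 0 0 0 0;0 0 0 0 0 0.02;0 0 0 0 0 0.02'; python3 - <<'E'
from h import *
o=get_obs();p=camera_params("wrist");im=snapshot("wrist"); cv2.imwrite("pics/w1.png",im[:,:,::-1])
print(o["tool_pos"],o["orientation"])
import pickle; pickle.dump((p,o),open("w1.pkl","wb"))
for n,z in (("switch_grip",.114),("nut",.104)):
    for d in landmark_of("wrist",n): print(n,d["uv"],d["p"],onz(p,d["uv"],z))
print(proj(p,[.512,.028,.114]),proj(p,[.555,.215,.104]))
E
```

```text
clock: 2.67
tool_pos: [0.5022, 0.0609, 0.2685]
orientation: [-180.0, -0.0, -164.6]
force: [-0.5, 0.1, 0.1]
opening: 0.0395
gripper_force: 0.0
clock: 2.92
tool_pos: [0.5017, 0.0627, 0.2687]
orientation: [180.0, 0.0, -167.6]
force: [0.0, -0.7, -1.1]
opening: 0.0394
gripper_force: 0.0
[0.50169923 0.06267962 0.26866369] [ 1.79996660e+02  1.16641376e-02 -1.67587937e+02]
switch_grip [282.2, 225.2] 0.9 [0.50920138 0.03040516 0.114     ]
[279.14108753 227.48693218] [448.75578275 301.2397358 ]
```

View pics/w1.png

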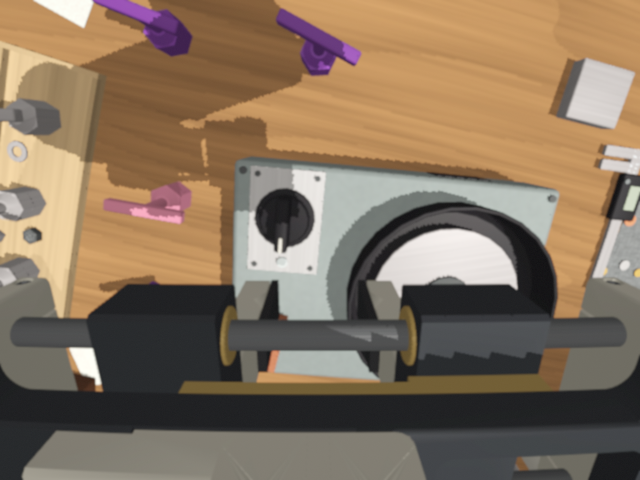

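Wrist view: the switch bar is at (284,225) with its pointer towards (281,255). The lap's near edge runs from (238,162) to (557,190), and the pan is partly hidden behind the fingers.

```bash
python3 - <<'E'
from h import *
import pickle
p,o=pickle.load(open("w1.pkl","rb"))
a,b=onz(p,[238,162],.08),onz(p,[557,190],.08); d=b-a; print("near edge",a,b,np.hypot(*d[:2]),"lap yaw",np.degrees(np.arctan2(-d[0],d[1])))
im=cv2.imread("pics/w1.png")
cv2.imwrite("pics/crop2.png",cv2.resize(im[160:285,230:340],None,fx=5,fy=4.6,interpolation=2))
E
```

```text
near edge [ 0.46415548 -0.02634306  0.08      ] [0.42017565 0.29871121 0.08      ] 0.3280160105062281 lap yaw 7.705326082604859
```

View pics/crop2.png

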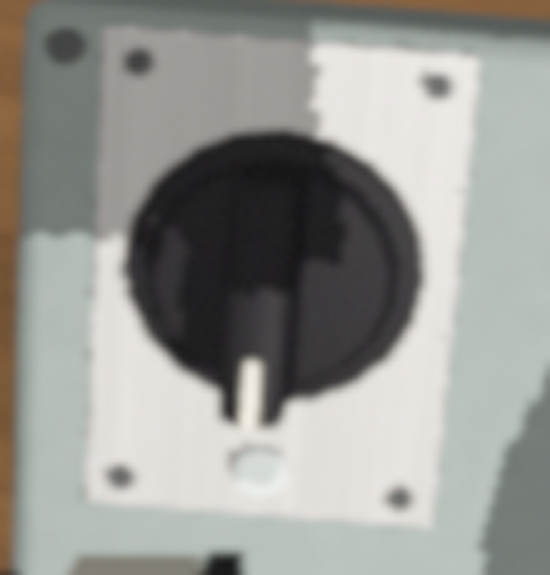

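```bash
python3 -c "
from h import *
print(goal([.511,.030,.15],[180,0,-172.3]),goal([.511,.030,.099],[180,0,-172.3]))"
```

```text
[-6.300e-03 -1.137e-01  3.956e-01  0.000e+00  1.000e-04  2.700e-02] [-6.300e-03 -1.137e-01  5.656e-01  0.000e+00  1.000e-04  2.700e-02]
```

```bash
python3 -m inch '-0.006 -0.114 0.1 0 0 0.027;-0.006 -0.114 0.25 0 0 0.027;-0.006 -0.114 0.4 0 0 0.027;-0.006 -0.114 0.48 0 0 0.027;-0.006 -0.114 0.53 0 0 0.027;-0.006 -0.114 0.5656 0 0 0.027;-0.006 -0.114 0.5656 0 0 0.027;-0.006 -0.114 0.5656 0 0 0.027'; python3 -m inch '0 0 0 0 0 0;0 0 0 0 0 0;0 0 0 0 0 0;0 0 0 0 0 0;0 0 0 0 0 0' 1
```

```text
clock: 3.73
tool_pos: [0.5107, 0.0296, 0.0987]
orientation: [-180.0, -0.1, -172.4]
force: [0.2, 0.0, 0.2]
opening: 0.0395
gripper_force: 0.0
clock: 4.15
tool_pos: [0.5111, 0.0297, 0.0995]
orientation: [180.0, 0.1, -172.5]
force: [-0.5, -0.7, 2.2]
opening: 0.013
gripper_force: 30.0
```

```bash
python3 -m inch '0 0 0 0 0 -0.036;0 0 0 0 0 -0.072;0 0 0 0 0 -0.108;0 0 0 0 0 -0.144;0 0 0 0 0 -0.18;0 0 0 0 0 -0.216;0 0 0 0 0 -0.252;0 0 0 0 0 -0.288;0 0 0 0 0 -0.324;0 0 0 0 0 -0.36'; python3 -m inch '0 0 0 0 0 -0.036;0 0 0 0 0 -0.072;0 0 0 0 0 -0.108;0 0 0 0 0 -0.14;0 0 0 0 0 -0.14;0 0 0 0 0 -0.14'
```

```text
clock: 4.98
tool_pos: [0.5106, 0.0302, 0.0995]
orientation: [180.0, 0.1, -107.4]
force: [-4.3, 5.0, 5.4]
opening: 0.0127
gripper_force: 30.0
clock: 5.48
tool_pos: [0.5102, 0.0302, 0.0995]
orientation: [180.0, 0.1, -82.5]
force: [-5.2, 5.9, 7.0]
opening: 0.0126
gripper_force: 30.0
```

```bash
python3 -m inch '0 0 0 0 0 -0.015;0 0 0 0 0 -0.015;0 0 0 0 0 0'; python3 -m inch '0 0 0 0 0 0;0 0 0 0 0 0;0 0 -0.1 0 0 0;0 0 -0.25 0 0 0;0 0 -0.42 0 0 0;0 0 -0.5 0 0 0;0 0 -0.5 0 0 0;0 0 -0.5 0 0 0' 0.1;  python3 -c "
from h import *
print(goal([.555,.25,.25],[180,0,-82.3]))"
```

```text
clock: 5.73
tool_pos: [0.5102, 0.0302, 0.0995]
orientation: [180.0, 0.1, -82.5]
force: [-6.0, 5.1, 7.4]
opening: 0.0124
gripper_force: 30.0
clock: 6.4
tool_pos: [0.5121, 0.0299, 0.2515]
orientation: [-179.7, 0.1, -82.5]
force: [0.3, -0.2, -0.7]
opening: 0.0391
gripper_force: 0.0
[-7.088e-01 -2.378e-01  7.400e-03 -1.700e-03  4.000e-04 -1.000e-03]
```

```bash
python3 -m inch '-0.12 -0.04 0 0 0 0;-0.24 -0.08 0 0 0 0;-0.36 -0.12 0 0 0 0;-0.48 -0.16 0 0 0 0;-0.6 -0.2 0 0 0 0;-0.68 -0.23 0 0 0 0;-0.709 -0.238 0 0 0 0;-0.709 -0.238 0 0 0 0;-0.709 -0.238 0 0 0 0;-0.709 -0.238 0 0 0 0'; python3 - <<'E'
from h import *
o=get_obs();p=camera_params("wrist");im=snapshot("wrist"); cv2.imwrite("pics/w2.png",im[:,:,::-1])
import pickle; pickle.dump((p,o),open("w2.pkl","wb"))
for n,z in (("switch_grip",.114),("nut",.104)):
    for d in landmark_of("wrist",n): print(n,d["uv"],d["p"],onz(p,d["uv"],z))
u=proj(p,[.555,.216,.115]).astype(int); s=proj(p,[.51,.03,.114]).astype(int); print(u,s)
i=im[:,:,::-1]
A=cv2.resize(i[max(u[1]-50,0):u[1]+50,u[0]-70:u[0]+70],(770,550),interpolation=2)
cv2.imwrite("pics/crop3.png",A)
E
```

```text
clock: 7.23
tool_pos: [0.5536, 0.2486, 0.2482]
orientation: [179.9, -0.0, -82.6]
force: [-0.2, -0.8, 0.2]
opening: 0.0391
gripper_force: 0.0
[320 192] [413 -48]
```

View pics/w2.png

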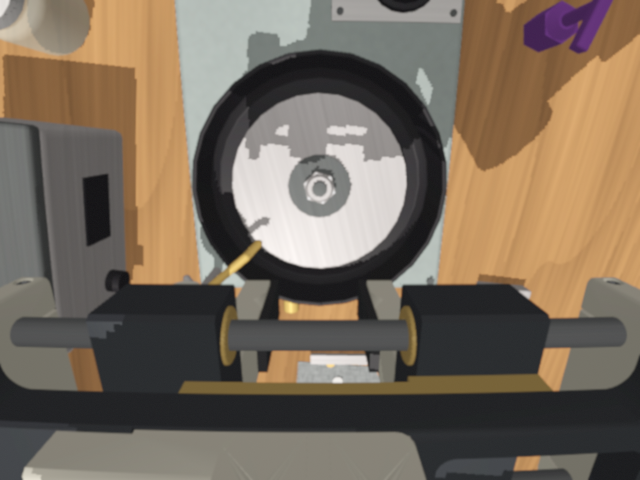

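View pics/crop3.png

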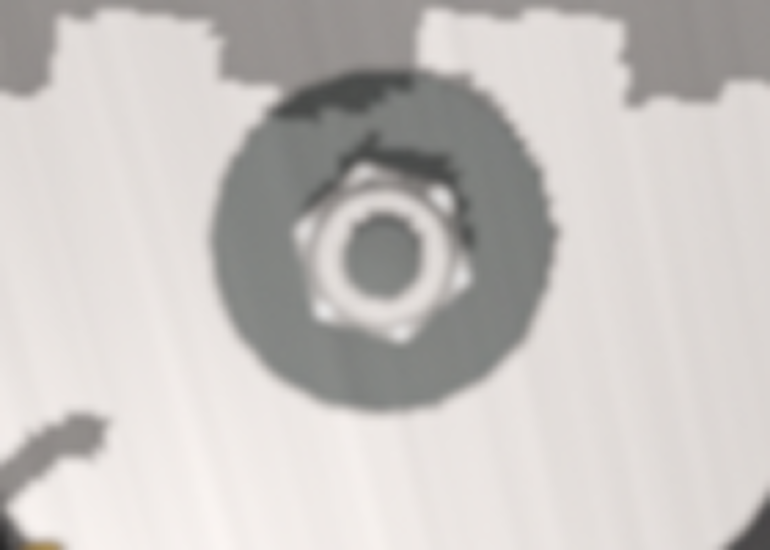

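The nut's six corners are clear in the crop, with the washer centred at about pixel (319.7,185.6). The nut corners give its yaw.

```bash
python3 - <<'E'
from h import *
import pickle
p,o=pickle.load(open("w2.pkl","rb"))
f=lambda a:[250+a[0]/5.5-.4,142+a[1]/5.5-.4]
print("washer",onz(p,f([383.5,240]),.104), [onz(p,f(q),.104)[:2].round(4) for q in([212,240],[555,240],[383,70],[383,410])])
V=[onz(p,f(a),.111)[:2] for a in [(362,163),(442,187),(467,282),(402,340),(318,313),(300,228)]]
print("nut c",np.mean(V,0))
for i in range(3):
    d=V[i]-V[i+3]; print(np.hypot(*d)*1e3,(np.degrees(np.arctan2(d[1],d[0]))-30)%60)
E
python3 -c "
from h import *
print(goal([.56,-.20,.30],[180,0,-82.3]))"
```

```text
washer [0.55626457 0.2112027  0.104     ] [array([0.5835, 0.2147]), array([0.5291, 0.2076]), array([0.5598, 0.1849]), array([0.5527, 0.2388])]
nut c [0.55642103 0.21231034]
28.378924499993616 20.203912545380476
27.622717622148286 22.86771066812173
27.473492891797417 19.492038394383258
[ 1.4853  0.1725 -0.1699 -0.      0.     -0.0017]
```

```bash
python3 - <<'E'
from h import *
t=camera_params("top")
f=lambda a:[405+(a[0]-390)/4.8-.4,180+a[1]/4.8-.4]
for n,a,b in ((1,(499,63),(641,114)),(2,(483,244),(621,312)),(3,(440,496),(593,474))):
    A,B=onz(t,f(a),.1),onz(t,f(b),.1); d=B-A; print(n,(A+B)/2,np.hypot(*d[:2]),np.degrees(np.arctan2(d[1],d[0]))%180)
E
python3 -m inch '0.99 0.12 -0.17 0 0 0;0.99 0.12 -0.17 0 0 0;0.99 0.12 -0.17 0 0 0;0.99 0.12 -0.17 0 0 0;0.99 0.12 -0.17 0 0 0;0.99 0.12 -0.17 0 0 0;0.99 0.12 -0.17 0 0 0;0.99 0.12 -0.17 0 0 0;0.99 0.12 -0.17 0 0 0;0.99 0.12 -0.17 0 0 0'; python3 -c "
from h import *
print(goal([.57,-.265,.30],[180,0,-82.3]))"
```

```text
1 [ 0.67337703 -0.30631783  0.1       ] 0.07770738533357281 70.06277927085792
2 [ 0.57514645 -0.29583507  0.1       ] 0.07879856093369722 63.59534466473053
3 [ 0.46879193 -0.27639046  0.1       ] 0.07928880244240565 98.2000149880281
clock: 8.22
tool_pos: [0.5565, -0.0507, 0.3002]
orientation: [-180.0, 0.0, -82.7]
force: [0.0, 0.3, -0.4]
opening: 0.0396
gripper_force: 0.0
[ 7.141e-01  4.590e-02  5.000e-04 -3.000e-04  1.000e-04 -2.300e-03]
```

```bash
python3 -m inch '0.13 0.01 0 0 0 0;0.26 0.02 0 0 0 0;0.39 0.03 0 0 0 0;0.52 0.04 0 0 0 0;0.65 0.046 0 0 0 0;0.714 0.046 0 0 0 0;0.714 0.046 0 0 0 0;0.714 0.046 0 0 0 0;0.714 0.046 0 0 0 0'; python3 - <<'E'
from h import *
import pickle
o=get_obs();p=camera_params("wrist");im=snapshot("wrist"); cv2.imwrite("pics/w3.png",im[:,:,::-1])
pickle.dump((p,o),open("w3.pkl","wb"))
for d in landmark_of("wrist","key_a"): print(d["uv"],d["p"],onz(p,d["uv"],.006))
for d in landmark_of("wrist","tray"): print("tray",d["uv"],d["p"],onz(p,d["uv"],0))
for d in cut_out("wrist","key_a"): print(d["rect"],d["p"])
for k in ([.673,-.306],[.575,-.296],[.469,-.276]): print(proj(p,k+[.1]),proj(p,k+[.006]))
E
```

```text
clock: 8.97
tool_pos: [0.571, -0.2626, 0.2995]
orientation: [180.0, 0.0, -82.5]
force: [-0.1, 0.5, 0.2]
opening: 0.0393
gripper_force: 0.0
[331.3, 303.1] 0.91 [ 0.53083081 -0.11319562  0.006     ]
[233.8, 279.9] 0.9 [ 0.67407926 -0.13123675  0.006     ]
[396.7, 200.4] 0.89 [ 0.46563964 -0.27401354  0.006     ]
[245.9, 150.9] 0.82 [ 0.66962935 -0.31196722  0.006     ]
[319.1, 176.9] 0.77 [ 0.57225803 -0.29118017  0.006     ]
[366.8, 165.0] 0.62 [ 0.51304189 -0.3144244   0.006     ]
tray [316.5, 177.3] 0.97 [ 0.57548951 -0.28957949  0.        ]
tray [317.8, 171.8] 0.18 [ 0.57471766 -0.29693192  0.        ]
[293.4, 148.3, 52.0, 66.8] 0.98
[318.7, 290.1, 25.2, 76.2] 0.93
[204.9, 120.2, 51.5, 72.6] 0.73
[204.5, 269.6, 42.4, 26.3] 0.62
[381.8, 177.0, 40.5, 69.5] 0.58
[223.73146311 159.6892062 ] [242.94581305 155.28977776]
[317.48311863 181.69958562] [317.49518008 172.92200272]
[413.46700251 213.5183425 ] [394.51636175 198.60484217]
```

View pics/w3.png

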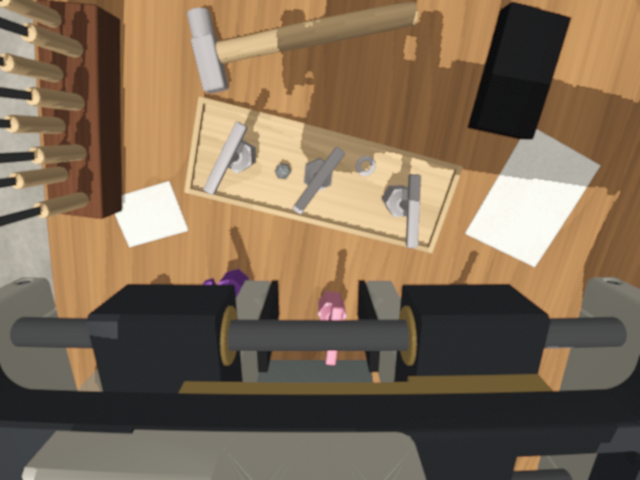

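The wrist view agrees with the top view. The bar ends are (239,125)–(210,190), (338,152)–(299,209) and (413,177)–(413,245). All are grey keys inside the tray, and the pink and purple ones lie outside it.

```bash
python3 - <<'E'
from h import *
import pickle
p,o=pickle.load(open("w3.pkl","rb"))
for n,a,b in ((1,(240,125),(210,191)),(2,(339,152),(299,210)),(3,(413.5,177),(413,246))):
    A,B=onz(p,a,.1),onz(p,b,.1); d=B-A; print(n,(A+B)/2,np.hypot(*d[:2]),np.degrees(np.arctan2(d[1],d[0]))%180)
print(goal([.574,-.295,.16],[180,0,-116]),goal([.574,-.295,.075],[180,0,-116]))
E
```

```text
1 [ 0.6722033  -0.30698414  0.1       ] 0.07486711803120048 69.06874921159545
2 [ 0.57391607 -0.29621512  0.1       ] 0.07281648931221675 62.76894085960401
3 [ 0.46942612 -0.27708926  0.1       ] 0.07522963699220207 101.50171533742967
[ 1.091e-01  5.300e-03  4.674e-01 -2.000e-04  0.000e+00  1.864e-01] [ 1.091e-01  5.500e-03  7.508e-01 -2.000e-04  0.000e+00  1.864e-01]
```

```bash
python3 -m inch '0.109 0.004 0.12 0 0 0.039;0.109 0.004 0.25 0 0 0.078;0.109 0.004 0.38 0 0 0.117;0.109 0.004 0.467 0 0 0.156;0.109 0.004 0.55 0 0 0.189;0.109 0.004 0.65 0 0 0.189;0.109 0.004 0.72 0 0 0.189;0.109 0.004 0.75 0 0 0.189;0.109 0.004 0.75 0 0 0.189;0.109 0.004 0.75 0 0 0.189'; python3 -m inch '0 0 0 0 0 0;0 0 0 0 0 0;0 0 0 0 0 0;0 0 0 0 0 0;0 0 0 0 0 0' 1
```

```text
clock: 10.0
tool_pos: [0.5746, -0.296, 0.0757]
orientation: [-180.0, -0.0, -116.5]
force: [0.9, -0.1, 1.4]
opening: 0.0396
gripper_force: 0.0
clock: 10.42
tool_pos: [0.5744, -0.2963, 0.0757]
orientation: [-179.9, 0.0, -116.6]
force: [2.4, -0.5, -0.8]
opening: 0.0114
gripper_force: 25.3
```

```bash
python3 -m inch '0 0 -0.05 0 0 0;0 0 -0.15 0 0 0;0 0 -0.28 0 0 0;0 0 -0.42 0 0 0;0 0 -0.5 0 0 0;0 0 -0.5 0 0 0'; python3 -c "
from h import *
print(goal([.565,-.05,.235],[180,0,-108]),goal([.5563,.2117,.235],[180,0,-99]))"
```

```text
clock: 10.92
tool_pos: [0.5766, -0.2974, 0.2321]
orientation: [-179.4, 0.1, -116.5]
force: [0.8, -0.6, -1.5]
opening: 0.0119
gripper_force: 29.8
[-7.206e-01  4.029e-01 -1.310e-02 -3.300e-03  1.000e-04 -4.740e-02] [-1.4882e+00  8.1850e-01 -1.6500e-02 -3.3000e-03 -2.0000e-04 -9.7400e-02]
```

```bash
python3 -m inch '-0.12 0.067 0 0 0 -0.01;-0.24 0.134 0 0 0 -0.02;-0.36 0.2 0 0 0 -0.03;-0.48 0.27 -0.01 0 0 -0.04;-0.6 0.335 -0.01 0 0 -0.047;-0.72 0.403 -0.013 0 0 -0.047;-0.84 0.465 -0.013 0 0 -0.06;-0.92 0.51 -0.013 0 0 -0.08;-0.97 0.535 -0.013 0 0 -0.0974;-0.97 0.535 -0.013 0 0 -0.0974'; python3 -c "
from h import *
print(goal([.5563,.2117,.235],[180,0,-99]))"
```

```text
clock: 11.75
tool_pos: [0.5601, 0.039, 0.228]
orientation: [180.0, 0.0, -98.7]
force: [0.0, -1.3, -2.5]
opening: 0.0118
gripper_force: 30.0
[-5.671e-01  9.910e-02 -2.280e-02  3.000e-04  2.000e-04  1.800e-03]
```

```bash
python3 -m inch '-0.12 0.02 -0.02 0 0 0;-0.24 0.04 -0.02 0 0 0;-0.36 0.062 -0.02 0 0 0;-0.48 0.083 -0.02 0 0 0;-0.54 0.095 -0.02 0 0 0;-0.567 0.099 -0.02 0 0 0;-0.567 0.099 -0.02 0 0 0;-0.567 0.099 -0.02 0 0 0;-0.567 0.099 -0.02 0 0 0;-0.567 0.099 -0.02 0 0 0'; python3 -c "
from h import *
o=get_obs();print(o['tool_pos'],o['orientation'],goal([.5563,.2117,.19],[180,0,-99]))"
```

```text
clock: 12.58
tool_pos: [0.5579, 0.2072, 0.2347]
orientation: [180.0, -0.0, -99.1]
force: [0.2, -0.6, -2.0]
opening: 0.0117
gripper_force: 30.0
[0.55794066 0.20719484 0.23469537] [ 1.79984443e+02 -1.60130766e-02 -9.91178762e+01] [-1.40e-02  7.70e-03  1.49e-01  1.00e-04 -1.00e-04 -7.00e-04]
```

```bash
python3 -m inch '-0.01 0.006 0.05 0 0 0;-0.014 0.008 0.1 0 0 0;-0.014 0.008 0.14 0 0 0;-0.014 0.008 0.14 0 0 0;-0.014 0.008 0.14 0 0 0'; python3 -m inch '0 0 0 0 0 0';python3 -c "
from h import *
o=get_obs();print(o['tool_pos'],o['orientation'],goal([.5563,.2117,.1797],[180,0,-99]))"
```

```text
clock: 13.0
tool_pos: [0.5563, 0.212, 0.1928]
orientation: [180.0, -0.0, -99.1]
force: [-0.8, 0.9, -2.7]
opening: 0.012
gripper_force: 30.0
clock: 13.08
tool_pos: [0.5567, 0.2126, 0.1937]
orientation: [-180.0, 0.0, -99.1]
force: [0.6, -0.3, -2.7]
opening: 0.0116
gripper_force: 30.0
[0.5566962  0.21258017 0.19365501] [-1.79958290e+02  2.52868722e-02 -9.90729889e+01] [ 0.0031  0.0009  0.0465 -0.0002  0.0001 -0.0004]
```

Descend in small steps, watching the force.

```bash
python3 -m inch '0.003 0.001 0.01 0 0 0;0.003 0.001 0.02 0 0 0;0.003 0.001 0.03 0 0 0;0.003 0.001 0.03 0 0 0'; python3 -m inch '0 0 0.01 0 0 0;0 0 0.015 0 0 0;0 0 0.015 0 0 0'
```

```text
clock: 13.42
tool_pos: [0.5574, 0.2125, 0.1866]
orientation: [-179.8, 0.1, -99.0]
force: [-2.2, -0.4, 12.4]
opening: 0.0114
gripper_force: 30.0
clock: 13.67
tool_pos: [0.5594, 0.213, 0.1862]
orientation: [-179.5, 0.2, -98.9]
force: [-4.6, -3.3, 32.1]
opening: 0.012
gripper_force: 30.2
```

```bash
python3 - <<'E'
from h import *
import pickle
P={};T=[]
for c in ("wrist","side","top"):
    P[c]=camera_params(c); im=snapshot(c)[:,:,::-1]; u=proj(P[c],[.5565,.212,.115]).astype(int)
    w={"wrist":80,"side":30,"top":25}[c]; x0=max(u[0]-w,0);y0=max(0,min(u[1]-w,480-2*w)); P[c]["c"]=(x0,y0,260/(2*w)); print(c,u,x0,y0)
    T.append(cv2.resize(im[y0:y0+2*w,x0:x0+2*w],(260,260),interpolation=2))
pickle.dump((P,get_obs()),open("w4.pkl","wb"))
cv2.imwrite("pics/m4.png",np.hstack(T))
E
```

```text
wrist [321 249] 241 169
side [300 188] 270 158
top [231 244] 206 219
```

View pics/m4.png

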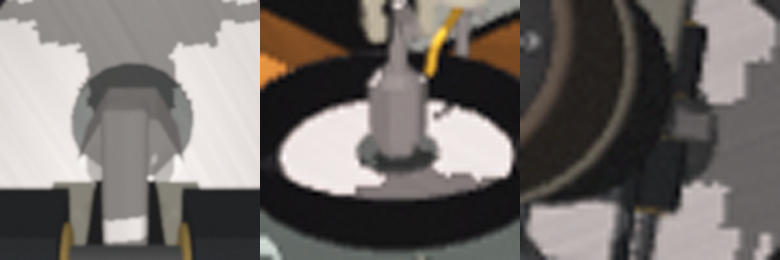

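The side view shows a gap under the foot, so the key stopped on top of the nut. In the wrist view it sits 1–2 mm off centre. I'll do a light search before deciding.

```bash
python3 -m inch '0 0 -0.012 0 0 0;0 0.006 -0.01 0 0 0;0 0.012 -0.008 0 0 0;0 0.012 -0.008 0 0 0'; python3 -m inch '0.007 0 0 0 0 0;0.007 0 0.002 0 0 0.02;-0.007 0 0.002 0 0 0.02;-0.007 0 0.002 0 0 -0.02'; python3 -m inch '0.007 -0.012 0 0 0 0;0.007 -0.012 0 0 0 0;0.007 -0.012 0.004 0 0 0.02;0.007 -0.012 0.004 0 0 0.02'
```

```text
clock: 14.15
tool_pos: [0.5559, 0.2136, 0.1864]
orientation: [-179.5, 0.2, -98.9]
force: [2.4, -2.3, 15.7]
opening: 0.0116
gripper_force: 30.0
clock: 14.48
tool_pos: [0.5563, 0.2157, 0.1862]
orientation: [-179.5, 0.2, -95.5]
force: [1.5, -2.8, 18.3]
opening: 0.0116
gripper_force: 30.0
clock: 14.82
tool_pos: [0.5592, 0.2138, 0.1858]
orientation: [-179.5, 0.3, -99.2]
force: [-4.9, 1.0, 26.2]
opening: 0.0119
gripper_force: 30.1
```

It slides over the nut top by a few mm without dropping, so this key is too small. I'll take it back to its place in the tray.

```bash
python3 -m inch '0 0 -0.04 0 0 0;0 0 -0.12 0 0 0;0 0 -0.18 0 0 0;0 0 -0.18 0 0 0;0 0 -0.18 0 0 0'; python3 -c "
from h import *
print(goal([.5744,-.2963,.235],[180,0,-116.6]))"
```

```text
clock: 15.23
tool_pos: [0.5563, 0.2128, 0.2348]
orientation: [-179.9, 0.1, -99.1]
force: [-0.1, -0.5, -2.4]
opening: 0.0117
gripper_force: 30.0
[ 1.6661e+00 -3.2720e-01 -3.4000e-03 -4.0000e-04  7.0000e-04  9.7400e-02]
```

```bash
python3 -m inch '0.13 -0.026 0 0 0 0.01;0.26 -0.052 0 0 0 0.02;0.39 -0.078 0 0 0 0.03;0.52 -0.104 0 0 0 0.04;0.65 -0.13 0 0 0 0.05;0.78 -0.156 0 0 0 0.06;0.9 -0.18 0 0 0 0.07;1 -0.2 0 0 0 0.08;1 -0.2 0 0 0 0.0974' -; python3 -c "
from h import *
print(goal([.5744,-.2963,.235],[180,0,-116.6]))"
```

```text
clock: 15.98
tool_pos: [0.5667, -0.0979, 0.2322]
orientation: [179.9, -0.1, -116.9]
force: [-0.2, 0.6, -2.8]
opening: 0.0114
gripper_force: 30.0
[ 0.5782 -0.322  -0.0088  0.0007 -0.0007 -0.0016]
```

```bash
python3 -m inch '0.12 -0.067 -0.005 0 0 0;0.24 -0.134 -0.005 0 0 0;0.36 -0.2 -0.005 0 0 0;0.46 -0.257 -0.005 0 0 0;0.54 -0.3 -0.005 0 0 0;0.578 -0.322 -0.005 0 0 0;0.578 -0.322 -0.005 0 0 0;0.578 -0.322 0.1 0 0 0;0.578 -0.322 0.2 0 0 0;0.578 -0.322 0.3 0 0 0'; python3 -c "
from h import *
o=get_obs();print(o['tool_pos'],goal([.5744,-.2963,.077],[180,0,-116.6]))"
```

```text
clock: 16.82
tool_pos: [0.5763, -0.2906, 0.1423]
orientation: [180.0, 0.0, -116.6]
force: [0.8, -0.2, -3.2]
opening: 0.012
gripper_force: 30.0
[ 0.57625392 -0.29057697  0.14231614] [ 2.000e-02 -3.000e-03  2.177e-01  0.000e+00  2.000e-04 -0.000e+00]
```

```bash
python3 -m inch '0.01 -0.003 0.08 0 0 0;0.01 -0.003 0.13 0 0 0;0.01 -0.003 0.17 0 0 0;0.01 -0.003 0.17 0 0 0;0.01 -0.003 0.17 0 0 0'; python3 -c "
from h import *
o=get_obs();print(o['tool_pos'],goal([.5744,-.2963,.0757],[180,0,-116.6]))"
```

```text
clock: 17.23
tool_pos: [0.5761, -0.2941, 0.0925]
orientation: [179.9, -0.0, -116.6]
force: [0.1, -0.4, -1.3]
opening: 0.0116
gripper_force: 30.0
[ 0.5760646  -0.29408738  0.09253731] [ 0.0091  0.0016  0.0561  0.0003 -0.0001  0.0002]
```

```bash
python3 -m inch '0.006 0.001 0.025 0 0 0;0.006 0.001 0.04 0 0 0;0.006 0.001 0.05 0 0 0;0.006 0.001 0.055 0 0 0;0.006 0.001 0.055 0 0 0'; python3 -m inch '0 0 0 0 0 0'
```

```text
clock: 17.65
tool_pos: [0.5749, -0.2962, 0.0762]
orientation: [180.0, -0.0, -116.6]
force: [-0.2, 0.9, -1.7]
opening: 0.0115
gripper_force: 30.0
clock: 17.73
tool_pos: [0.5751, -0.2963, 0.0766]
orientation: [-180.0, -0.0, -116.6]
force: [0.2, -0.4, -3.4]
opening: 0.0116
gripper_force: 30.0
```

```bash
python3 -m inch '0 0 0.003 0 0 0;0 0 0.006 0 0 0;0 0 0.006 0 0 0'; python3 -m inch '0 0 0.003 0 0 0;0 0 0.003 0 0 0'
```

```text
clock: 17.98
tool_pos: [0.5754, -0.2965, 0.0754]
orientation: [-179.9, -0.0, -116.6]
force: [-0.7, 0.6, 2.6]
opening: 0.0117
gripper_force: 30.0
clock: 18.15
tool_pos: [0.5756, -0.2967, 0.0753]
orientation: [-179.9, -0.0, -116.6]
force: [-3.5, 0.0, 8.8]
opening: 0.0116
gripper_force: 30.0
```

```bash
python3 -m inch '0 0 -0.004 0 0 0;0 0 -0.004 0 0 0;0 0 -0.004 0 0 0' 0.1; python3 -m inch '0 0 -0.08 0 0 0;0 0 -0.2 0 0 0;0 0 -0.28 0 0 0;0 0 -0.28 0 0 0;0 0 -0.28 0 0 0'; python3 -c "
from h import *
print([(d['uv'],round(d['p'],2)) for d in (snapshot('side') is not None and landmark_of('side','key_a'))])
print(goal([.4692,-.2768,.155],[180,0,-80.2]),goal([.4692,-.2768,.0755],[180,0,-80.2]))"
```

```text
clock: 18.4
tool_pos: [0.5752, -0.2962, 0.075]
orientation: [-180.0, 0.0, -116.6]
force: [-0.3, 0.1, 0.5]
opening: 0.0264
gripper_force: 0.0
clock: 18.82
tool_pos: [0.576, -0.2963, 0.1607]
orientation: [-179.8, 0.1, -116.6]
force: [-0.3, -0.0, -1.6]
opening: 0.0393
gripper_force: 0.0
[([253.7, 278.5], 0.92), ([343.2, 291.5], 0.84), ([396.9, 336.1], 0.79), ([434.7, 326.9], 0.73), ([390.3, 277.7], 0.66), ([350.4, 343.4], 0.59), ([277.2, 312.3], 0.58)]
[ 1.005e-01  3.423e-01  1.060e-02  3.000e-04  2.000e-04 -2.023e-01] [ 1.005e-01  3.420e-01  2.756e-01  3.000e-04  2.000e-04 -2.023e-01]
```

Key 2 is standing at its old spot: (396.9,336.1) now against (396.6,335.6) before. Next is the key nearest the robot.

```bash
python3 -m inch '0.03 0.11 0.01 0 0 -0.04;0.06 0.22 0.01 0 0 -0.08;0.09 0.3 0.01 0 0 -0.12;0.1 0.335 0.01 0 0 -0.16;0.1 0.342 0.01 0 0 -0.2023;0.1 0.342 0.08 0 0 -0.2023;0.1 0.342 0.16 0 0 -0.2023;0.1 0.342 0.24 0 0 -0.2023;0.1 0.342 0.275 0 0 -0.2023;0.1 0.342 0.275 0 0 -0.2023'; python3 -m inch '0 0 0 0 0 0'; python3 -m inch '0 0 0 0 0 0;0 0 0 0 0 0;0 0 0 0 0 0;0 0 0 0 0 0;0 0 0 0 0 0' 1
```

```text
clock: 19.75
tool_pos: [0.4674, -0.2764, 0.073]
orientation: [179.6, 0.2, -80.2]
force: [-0.8, 0.5, 1.5]
opening: 0.0395
gripper_force: 0.0
clock: 19.83
tool_pos: [0.4694, -0.2771, 0.0758]
orientation: [179.9, 0.0, -80.2]
force: [0.0, -0.1, -0.7]
opening: 0.0392
gripper_force: 0.0
clock: 20.25
tool_pos: [0.4701, -0.2771, 0.077]
orientation: [-179.9, -0.0, -80.2]
force: [-1.3, -1.0, 0.9]
opening: 0.0115
gripper_force: 24.6
```

```bash
python3 -m inch '0 0 -0.05 0 0 0;0 0 -0.15 0 0 0;0 0 -0.28 0 0 0;0 0 -0.42 0 0 0;0 0 -0.53 0 0 0;0 0 -0.53 0 0 0'; python3 -c "
from h import *
print(goal([.51,-.05,.237],[180,0,-92]),goal([.5563,.2117,.237],[180,0,-99]))"
```

```text
clock: 20.75
tool_pos: [0.473, -0.2785, 0.2433]
orientation: [-179.4, -0.4, -80.1]
force: [1.0, -0.5, -1.8]
opening: 0.0117
gripper_force: 30.0
[-0.7295 -0.2519  0.019  -0.0034 -0.0016  0.0659] [-1.5624e+00 -5.5350e-01  1.6800e-02 -3.5000e-03 -1.4000e-03  1.0480e-01]
```

```bash
python3 -m inch '-0.12 -0.042 0.01 0 0 0.01;-0.24 -0.085 0.01 0 0 0.02;-0.36 -0.128 0.01 0 0 0.03;-0.48 -0.17 0.01 0 0 0.05;-0.6 -0.212 0.01 0 0 0.07;-0.72 -0.255 0.01 0 0 0.09;-0.84 -0.298 0.01 0 0 0.1;-0.95 -0.337 0.01 0 0 0.1048;-1 -0.355 0.01 0 0 0.1048;-1 -0.355 0.01 0 0 0.1048'; python3 -c "
from h import *
print(goal([.5563,.2117,.237],[180,0,-99]))"
```

```text
clock: 21.58
tool_pos: [0.524, 0.0399, 0.2318]
orientation: [180.0, 0.0, -98.9]
force: [1.1, -1.1, -2.3]
opening: 0.0118
gripper_force: 30.0
[-5.824e-01 -1.820e-02 -1.690e-02  1.000e-04  2.000e-04  7.000e-04]
```

```bash
python3 -m inch '-0.12 -0.004 -0.01 0 0 0;-0.24 -0.008 -0.01 0 0 0;-0.36 -0.012 -0.01 0 0 0;-0.46 -0.015 -0.01 0 0 0;-0.54 -0.018 -0.01 0 0 0;-0.582 -0.018 -0.01 0 0 0;-0.582 -0.018 -0.01 0 0 0;-0.582 -0.018 0.04 0 0 0;-0.582 -0.018 0.1 0 0 0;-0.582 -0.018 0.1 0 0 0'; python3 -m inch '0 0 0 0 0 0;0 0 0 0 0 0;0 0 0 0 0 0';python3 -c "
from h import *
o=get_obs();print(o['tool_pos'],goal([.5563,.2117,.186],[180,0,-99]))"
```

```text
clock: 22.42
tool_pos: [0.5543, 0.2063, 0.1988]
orientation: [179.7, -0.2, -99.1]
force: [-0.3, -0.3, -3.5]
opening: 0.0119
gripper_force: 30.0
clock: 22.67
tool_pos: [0.5571, 0.2081, 0.2037]
orientation: [-179.9, 0.1, -99.1]
force: [0.3, 0.2, -1.3]
opening: 0.0116
gripper_force: 30.0
[0.55708907 0.20805348 0.20368449] [-0.0115  0.0046  0.059  -0.0005  0.0003 -0.0004]
```

```bash
python3 -m inch '-0.0115 0.004 0.02 0 0 0;-0.0115 0.004 0.035 0 0 0;-0.0115 0.004 0.045 0 0 0;-0.0115 0.004 0.055 0 0 0;-0.0115 0.004 0.063 0 0 0;-0.0115 0.004 0.063 0 0 0'; python3 -m inch '0 0 0.01 0 0 0;0 0 0.01 0 0 0'
```

```text
clock: 23.17
tool_pos: [0.5583, 0.2128, 0.1878]
orientation: [-179.6, 0.2, -98.9]
force: [-3.9, -0.4, 20.9]
opening: 0.0116
gripper_force: 30.0
clock: 23.33
tool_pos: [0.5599, 0.2131, 0.1874]
orientation: [-179.4, 0.3, -98.9]
force: [-4.1, -1.8, 32.8]
opening: 0.0116
gripper_force: 30.3
```

```bash
python3 -m inch '0 0 -0.014 0 0 0;0 0.006 -0.014 0 0 0;0 0.012 -0.014 0 0 0;0 0.012 -0.01 0 0 0'; python3 -m inch '0.01 0 0 0 0 0;0.01 0 0.002 0 0 0.03;-0.01 0 0.002 0 0 0.03;-0.01 0 0.002 0 0 -0.03'; python3 -m inch '0.01 -0.014 0 0 0 0;0.01 -0.014 0 0 0 0;0.02 -0.014 0.004 0 0 0.03;0.02 -0.007 0.004 0 0 0.05'
```

```text
clock: 23.67
tool_pos: [0.5557, 0.2135, 0.1875]
orientation: [-179.5, 0.2, -98.9]
force: [0.7, -1.5, 23.3]
opening: 0.0117
gripper_force: 30.0
clock: 24.0
tool_pos: [0.5561, 0.2164, 0.1873]
orientation: [-179.5, 0.2, -97.3]
force: [-0.5, -2.6, 21.0]
opening: 0.0119
gripper_force: 30.0
clock: 24.33
tool_pos: [0.5573, 0.2109, 0.1866]
orientation: [-179.6, 0.4, -106.4]
force: [-1.3, 1.0, 22.6]
opening: 0.0119
gripper_force: 30.0
```

Too small as well, so it goes back.

```bash
python3 -m inch '0 0 -0.04 0 0 0;0 0 -0.12 0 0 0;0 0 -0.18 0 0 0;0 0 -0.18 0 0 0;0 0 -0.18 0 0 0'; python3 -c "
from h import *
print(goal([.4697,-.2773,.237],[180,0,-80.2]))"
```

```text
clock: 24.75
tool_pos: [0.5541, 0.2095, 0.2359]
orientation: [-180.0, 0.1, -106.3]
force: [0.5, -0.4, -2.2]
opening: 0.0118
gripper_force: 30.0
[ 1.6365e+00 -1.8510e-01 -5.7000e-03 -2.0000e-04  3.0000e-04 -1.4490e-01]
```

```bash
python3 -m inch '0.13 -0.015 0 0 0 -0.02;0.26 -0.03 0 0 0 -0.04;0.39 -0.044 0 0 0 -0.06;0.52 -0.059 0 0 0 -0.08;0.65 -0.074 0 0 0 -0.1;0.78 -0.089 0 0 0 -0.12;0.9 -0.1 0 0 0 -0.1449;1 -0.113 0 0 0 -0.1449;1 -0.113 0 0 0 -0.1449' -; python3 -c "
from h import *
print(goal([.4697,-.2773,.237],[180,0,-80.2]))"
```

```text
clock: 25.5
tool_pos: [0.5001, -0.0922, 0.234]
orientation: [179.8, -0.0, -80.4]
force: [-0.5, 2.0, -2.3]
opening: 0.012
gripper_force: 30.0
[ 0.5915  0.2029 -0.0092  0.0011 -0.     -0.001 ]
```

```bash
python3 -m inch '0.12 0.04 0 0 0 0;0.24 0.081 0 0 0 0;0.36 0.122 0 0 0 0;0.46 0.157 0 0 0 0;0.54 0.185 0 0 0 0;0.59 0.203 0 0 0 0;0.59 0.203 0 0 0 0;0.59 0.203 0.1 0 0 0;0.59 0.203 0.2 0 0 0;0.59 0.203 0.3 0 0 0'; python3 -m inch '0 0 0.1 0 0 0;0 0 0.13 0 0 0;0 0 0.13 0 0 0;0 0 0.13 0 0 0;0 0 0.13 0 0 0'; python3 -c "
from h import *
o=get_obs();print(o['tool_pos'],goal([.4699,-.2772,.0770],[180,0,-80.2]))"
```

```text
clock: 26.33
tool_pos: [0.472, -0.2724, 0.1437]
orientation: [180.0, 0.0, -80.3]
force: [0.3, -0.4, -2.9]
opening: 0.0117
gripper_force: 30.0
clock: 26.75
tool_pos: [0.4739, -0.2732, 0.1083]
orientation: [-179.9, -0.1, -80.2]
force: [0.3, -0.8, -1.6]
opening: 0.0115
gripper_force: 30.0
[ 0.47386204 -0.27322885  0.10826607] [ 0.0107  0.0155  0.1042 -0.0006 -0.0004  0.0002]
```

```bash
python3 -m inch '0.009 0.014 0.03 0 0 0;0.009 0.014 0.06 0 0 0;0.009 0.014 0.08 0 0 0;0.009 0.014 0.095 0 0 0;0.009 0.014 0.1 0 0 0;0.009 0.014 0.1 0 0 0'; python3 -m inch '0 0 0.003 0 0 0;0 0 0.006 0 0 0'
```

```text
clock: 27.25
tool_pos: [0.4689, -0.2765, 0.0766]
orientation: [180.0, -0.0, -80.2]
force: [0.4, -0.1, -1.3]
opening: 0.012
gripper_force: 30.0
clock: 27.42
tool_pos: [0.4697, -0.2768, 0.0763]
orientation: [-179.9, -0.1, -80.2]
force: [-3.4, 3.5, 20.3]
opening: 0.0119
gripper_force: 30.0
```

```bash
python3 -m inch '0 0 -0.006 0 0 0;0 0 -0.006 0 0 0' -; python3 -m inch '0 0 0 0 0 0;0 0 0 0 0 0;0 0 0 0 0 0;0 0 -0.08 0 0 0;0 0 -0.2 0 0 0;0 0 -0.3 0 0 0;0 0 -0.3 0 0 0;0 0 -0.3 0 0 0' 0.1; python3 -c "
from h import *
snapshot('side');print([(d['uv'],round(d['p'],2)) for d in landmark_of('side','key_a')])
print(goal([.6728,-.3067,.165],[180,0,-110.4]),goal([.6728,-.3067,.0765],[180,0,-110.4]))"
```

```text
clock: 27.58
tool_pos: [0.4692, -0.2765, 0.0771]
orientation: [-180.0, -0.0, -80.2]
force: [-0.2, 0.1, -1.7]
opening: 0.0119
gripper_force: 30.0
clock: 28.25
tool_pos: [0.4701, -0.2767, 0.1688]
orientation: [-179.8, -0.1, -80.2]
force: [-0.4, -0.8, -1.4]
opening: 0.0395
gripper_force: 0.0
[([395.6, 276.7], 0.91), ([346.5, 344.8], 0.87), ([252.8, 277.3], 0.81), ([434.8, 323.4], 0.8), ([395.2, 336.7], 0.69), ([343.5, 292.6], 0.46)]
[ 2.158e-01 -6.540e-01  3.900e-03  1.000e-04  1.000e-04  1.676e-01] [ 2.159e-01 -6.541e-01  2.989e-01  1.000e-04  1.000e-04  1.676e-01]
```

```bash
python3 -m inch '0.04 -0.12 0 0 0 0.03;0.08 -0.24 0 0 0 0.06;0.12 -0.36 0 0 0 0.09;0.16 -0.48 0 0 0 0.12;0.19 -0.58 0 0 0 0.15;0.216 -0.654 0 0 0 0.1676;0.216 -0.654 0 0 0 0.1676;0.216 -0.654 0.1 0 0 0.1676;0.216 -0.654 0.2 0 0 0.1676;0.216 -0.654 0.25 0 0 0.1676'; python3 -m inch '0 0 0 0 0 0;0 0 0 0 0 0'; python3 -c "
from h import *
print(goal([.6728,-.3067,.0760],[180,0,-110.4]))"
```

```text
clock: 29.18
tool_pos: [0.6704, -0.3059, 0.0858]
orientation: [179.6, 0.0, -110.4]
force: [-0.5, -0.3, -1.2]
opening: 0.0395
gripper_force: 0.0
clock: 29.35
tool_pos: [0.672, -0.3068, 0.0897]
orientation: [179.8, -0.1, -110.4]
force: [0.4, 0.1, 0.3]
opening: 0.0393
gripper_force: 0.0
[-0.0013 -0.0025  0.0457  0.0012 -0.0003  0.0002]
```

```bash
python3 -m inch '0 -0.002 0.025 0 0 0;0 -0.002 0.045 0 0 0;0 -0.002 0.045 0 0 0;0 -0.002 0.045 0 0 0'; python3 -m inch '0 0 0 0 0 0;0 0 0 0 0 0;0 0 0 0 0 0;0 0 0 0 0 0;0 0 0 0 0 0' 1; python3 -m inch '0 0 -0.05 0 0 0;0 0 -0.15 0 0 0;0 0 -0.28 0 0 0;0 0 -0.42 0 0 0;0 0 -0.53 0 0 0;0 0 -0.53 0 0 0'; python3 -c "
from h import *
print(goal([.62,-.05,.237],[180,0,-105]),goal([.5563,.2117,.237],[180,0,-99]))"
```

```text
clock: 29.68
tool_pos: [0.6738, -0.3071, 0.0785]
orientation: [-180.0, 0.0, -110.4]
force: [-0.5, -0.9, -0.5]
opening: 0.0394
gripper_force: 0.0
clock: 30.1
tool_pos: [0.674, -0.3072, 0.0785]
orientation: [-180.0, 0.0, -110.4]
force: [1.4, 1.0, -0.9]
opening: 0.0114
gripper_force: 22.7
clock: 30.6
tool_pos: [0.6767, -0.3087, 0.2466]
orientation: [-179.3, -0.0, -110.3]
force: [0.4, -0.7, -0.5]
opening: 0.0121
gripper_force: 29.9
[-7.429e-01  4.773e-01  2.580e-02 -4.000e-03 -3.000e-04 -2.960e-02] [-1.4871e+00  9.7950e-01  1.9200e-02 -3.9000e-03 -5.0000e-04 -6.3000e-02]
```

```bash
python3 -m inch '-0.115 0.074 0.01 0 0 -0.005;-0.23 0.15 0.01 0 0 -0.01;-0.345 0.222 0.01 0 0 -0.015;-0.46 0.3 0.01 0 0 -0.02;-0.575 0.37 0.01 0 0 -0.025;-0.69 0.445 0.01 0 0 -0.03;-0.8 0.52 0.01 0 0 -0.04;-0.91 0.6 0.01 0 0 -0.05;-1 0.66 0.01 0 0 -0.063;-1 0.66 0.01 0 0 -0.063'; python3 -c "
from h import *
print(goal([.5563,.2117,.237],[180,0,-99]))"
```

```text
clock: 31.43
tool_pos: [0.5912, 0.048, 0.2339]
orientation: [180.0, 0.1, -98.7]
force: [0.4, -0.8, -2.8]
opening: 0.0119
gripper_force: 30.0
[-5.221e-01  1.971e-01 -9.400e-03  1.000e-04  5.000e-04  1.800e-03]
```

```bash
python3 -m inch '-0.12 0.045 0 0 0 0;-0.24 0.09 0 0 0 0;-0.34 0.13 0 0 0 0;-0.42 0.16 0 0 0 0;-0.49 0.187 0 0 0 0;-0.522 0.197 0 0 0 0;-0.522 0.197 0 0 0 0;-0.522 0.197 0.04 0 0 0;-0.522 0.197 0.1 0 0 0;-0.522 0.197 0.1 0 0 0'; python3 -m inch '0 0 0 0 0 0;0 0 0 0 0 0;0 0 0 0 0 0';python3 - <<'E'
from h import *
o=get_obs();print(o['tool_pos'],goal([.5563,.2117,.190],[180,0,-99]))
p=camera_params("wrist"); im=snapshot("wrist"); cv2.imwrite("pics/w5.png",im[:,:,::-1])
print(proj(p,[.5563,.2117,.117]))
E
```

```text
clock: 32.27
tool_pos: [0.557, 0.2053, 0.2006]
orientation: [179.7, -0.2, -99.1]
force: [-0.9, -0.9, -4.1]
opening: 0.0118
gripper_force: 30.0
clock: 32.52
tool_pos: [0.5595, 0.2068, 0.2053]
orientation: [-179.9, 0.0, -99.1]
force: [0.3, 0.7, -2.8]
opening: 0.0117
gripper_force: 30.0
[0.55953367 0.20678423 0.20525151] [-0.0144  0.0133  0.0508 -0.0004  0.0002 -0.0003]
[322.27906957 250.5139538 ]
```

```bash
python3 -m inch '-0.014 0.012 0.02 0 0 0;-0.014 0.012 0.035 0 0 0;-0.014 0.012 0.045 0 0 0;-0.014 0.012 0.055 0 0 0;-0.014 0.012 0.063 0 0 0;-0.014 0.012 0.063 0 0 0'; python3 -m inch '0 0 0.008 0 0 0;0 0 0.008 0 0 0'
```

```text
clock: 33.07
tool_pos: [0.5564, 0.2121, 0.1855]
orientation: [-180.0, 0.0, -99.0]
force: [-0.1, 1.7, 0.3]
opening: 0.0117
gripper_force: 30.0
clock: 33.23
tool_pos: [0.5571, 0.212, 0.185]
orientation: [-179.8, 0.1, -99.0]
force: [-2.4, 0.3, 11.0]
opening: 0.0117
gripper_force: 30.0
```

It has dropped 4 mm past the nut top, onto the end of the chamfer. It needs yaw alignment, so I'll wiggle gently.

```bash
python3 -m inch '0 0 0 0 0 0.02;0 0 0 0 0 0.04;0 0 0 0 0 0.06;0 0 0 0 0 0.06'; python3 -m inch '0 0 0 0 0 -0.04;0 0 0 0 0 -0.08;0 0 0 0 0 -0.11;0 0 0 0 0 -0.11'
```

```text
clock: 33.57
tool_pos: [0.5569, 0.2124, 0.1848]
orientation: [-179.9, 0.2, -110.0]
force: [-2.5, 1.6, 7.6]
opening: 0.0119
gripper_force: 30.0
clock: 33.9
tool_pos: [0.5577, 0.2126, 0.185]
orientation: [-179.8, 0.1, -89.6]
force: [-0.4, 0.6, 8.2]
opening: 0.0114
gripper_force: 30.0
```

```bash
python3 -m inch '0 0.005 0 0 0 0.02;0 0.01 0 0 0 0.03;0 0.01 0 0 0 0.05;0 0.01 0 0 0 0.05'; python3 -m inch '0.007 0 0 0 0 0;0.007 0 0 0 0 0.02;-0.007 0 0 0 0 0.01;-0.007 0 0 0 0 -0.01';python3 -m inch '0 -0.01 0 0 0 0;0 -0.02 0 0 0 0.02;0.014 -0.02 0 0 0 0;0.014 -0.02 0 0 0 -0.02'
```

```text
clock: 34.23
tool_pos: [0.5549, 0.2126, 0.1851]
orientation: [-179.7, 0.2, -99.2]
force: [1.3, 1.2, 7.0]
opening: 0.0115
gripper_force: 30.0
clock: 34.57
tool_pos: [0.5547, 0.2137, 0.1848]
orientation: [-179.8, 0.0, -97.2]
force: [1.5, -3.5, 7.0]
opening: 0.0117
gripper_force: 30.0
clock: 34.9
tool_pos: [0.5601, 0.2096, 0.1847]
orientation: [-179.8, 0.1, -93.5]
force: [-0.5, 1.9, 5.3]
opening: 0.0117
gripper_force: 30.0
```

```bash
python3 - <<'E'
from h import *
T=[]
for c,w in (("wrist",75),("side",36)):
    p=camera_params(c); im=snapshot(c)[:,:,::-1]; u=proj(p,[.5565,.212,.125 if c=="side" else .11]).astype(int); x0=u[0]-w;y0=min(u[1]-w,480-2*w); print(c,u,x0,y0)
    T.append(cv2.resize(im[y0:y0+2*w,x0:x0+2*w],(400,400),interpolation=2))
cv2.imwrite("pics/m6.png",np.hstack(T))
o=get_obs();print(o['tool_pos'],o['orientation'],o['force'],o['moment'])
E
```

```text
wrist [322 253] 247 178
side [300 185] 264 149
[0.55998577 0.20971904 0.18469178] [-1.79817540e+02  1.34602898e-01 -9.34705741e+01] [-1.31519113  2.09066947  7.32826829] [ 1.17206534  0.44671135 -0.00553919]
```

View pics/m6.png

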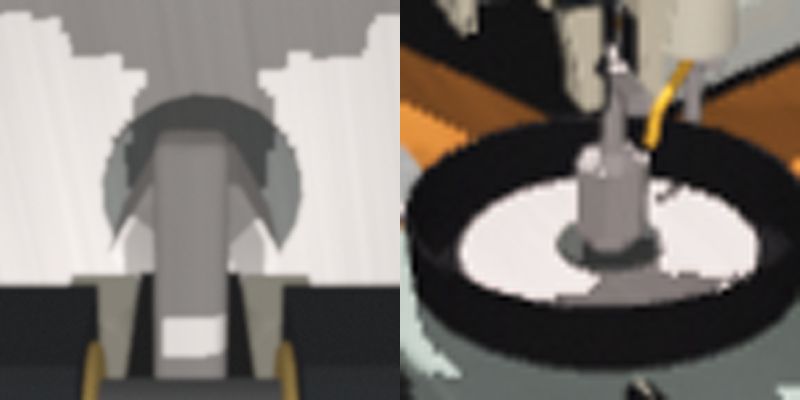

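```bash
python3 - <<'E'
from h import *
p=camera_params("side")
b=np.array([.5565,.212,.108]); f=lambda d:(proj(p,b+d)-proj(p,b))*5.556
print("crop px per mm: x",f([.001,0,0]),"y",f([0,.001,0]),"z",f([0,0,.001]))
print((proj(p,[.5565,.212,.104])-[264,149])*5.556+[400,0])
print("goal",goal([.5573,.2105,.1847],[180,0,-95]))
E
```

```text
crop px per mm: x [ 1.77761426 -0.35952491] y [-0.71926279 -0.8624223 ] z [-0.02211837 -1.68347806]
[605.02644168 239.1229535 ]
goal [-0.0021  0.0091 -0.0001 -0.001   0.0008  0.0085]
```

```bash
python3 -m inch '0.002 0.008 0 0 0 0.01;0.002 0.008 0 0 0 0.02;0.002 0.008 0.004 0 0 0.04'; python3 -m inch '0 0 0 0 0 0.02;0 0 0 0 0 0.04;0 0 0.004 0 0 0.02;0 0 0.004 0 0 0;0 0 0.004 0 0 -0.03;0 0 0.004 0 0 -0.03'
```

```text
clock: 35.25
tool_pos: [0.5579, 0.2089, 0.1842]
orientation: [-179.8, 0.1, -100.8]
force: [-2.5, -1.4, 15.1]
opening: 0.0116
gripper_force: 30.1
clock: 35.75
tool_pos: [0.5573, 0.2094, 0.1814]
orientation: [-179.9, 0.1, -95.2]
force: [0.4, 3.6, 2.3]
opening: 0.0114
gripper_force: 30.0
```

It's going down (0.1814), so I'll keep lowering with a slight wiggle.

```bash
python3 -m inch '0 0 0.008 0 0 0.005;0 0 0.014 0 0 0.01;0 0 0.018 0 0 0.005;0 0 0.018 0 0 0.005'; python3 -m inch '0 0 0.006 0 0 0;0 0 0.006 0 0 0'
```

```text
clock: 36.08
tool_pos: [0.5573, 0.2092, 0.1765]
orientation: [-179.9, 0.1, -96.4]
force: [-1.9, 4.1, 9.3]
opening: 0.0115
gripper_force: 30.0
clock: 36.25
tool_pos: [0.558, 0.2095, 0.1764]
orientation: [-179.7, 0.1, -96.4]
force: [-3.2, 4.0, 18.9]
opening: 0.012
gripper_force: 30.0
```

```bash
python3 -m inch '0 0.003 -0.003 0 0 0;0.004 0.003 -0.003 0 0 0;0.004 0.003 -0.003 0 0 0'; python3 - <<'E'
from h import *
im=snapshot("side"); s=camera_params("side")
print([(np.round(d['rect']),round(d['p'],2)) for d in cut_out('side','key_a')])
c=cut_out('side','switch_grip'); print([(d['rect'],d['p']) for d in c])
snapshot("top"); print([(np.round(d['rect']),round(d['p'],2)) for d in boxes_of('top','key_a')])
# pointer: bright pixels on the switch bar expected when on / off
t=camera_params("side")
a=np.radians(7.7)
for n,th in(("on",a),("off",a+np.pi/2)):
    for s_ in (1,-1):
        q=proj(t,[.511+s_*.02*np.cos(th),.030+s_*.02*np.sin(th),.1215]).astype(int); print(n,s_,q,im[q[1]-1:q[1]+2,q[0]-1:q[0]+2].max(axis=(0,1)))
o=get_obs();print(o["clock"],o["force"],o["tool_pos"])
E
```

```text
clock: 36.5
tool_pos: [0.5571, 0.2088, 0.1765]
orientation: [-179.7, 0.2, -96.5]
force: [-0.6, 5.9, 11.6]
opening: 0.0119
gripper_force: 30.0
[(array([384., 243.,  32.,  46.]), 0.93), (array([340., 303.,  29.,  43.]), 0.87), (array([389., 291.,  19.,  53.]), 0.77), (array([291., 161.,  20.,  36.]), 0.69), (array([267., 276.,  22.,  45.]), 0.62), (array([242., 240.,  13.,  41.]), 0.62), (array([334., 252.,  18.,  44.]), 0.55)]
[([304.4, 219.1, 13.4, 19.9], 0.73), ([274.7, 182.9, 54.7, 22.6], 0.61)]
[(array([346., 250.,  32.,  13.]), 0.8), (array([356., 321.,  34.,  12.]), 0.76), (array([412., 275.,  34.,  15.]), 0.72), (array([424., 228.,  29.,  18.]), 0.71), (array([292., 322.,  34.,  18.]), 0.68), (array([355., 192.,  29.,  14.]), 0.6), (array([239., 238.,   6.,  12.]), 0.4)]
on 1 [317 219] [103 110 106]
on -1 [304 223] [ 99 105 102]
off 1 [307 218] [146 139 127]
off -1 [315 225] [99 98 95]
36.75 [-0.16661151  5.49744742 11.99224763] [0.55710972 0.20877629 0.17644509]
```

```bash
python3 -c "
from plant import close_job
print(close_job())"
```

```text
the job is handed in; nothing more can be done
None
```

I turned the lap's switch off first. The middle and nearest keys were too small and stand upright in the tray again; the farthest key fits, and I handed in at about 37 s still gripping it, upright and fully down over the nut.

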